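# Find where the paper trimmer's cutter head sticks

## Task

The cutter head of the paper trimmer drags somewhere on its rail because glue has dried inside it. Slowly run the head right up against the rubber buffers at the blue end, then stroke it along the whole rail right up against the buffers at the red end, feeling for the one place where it drags and never ramming an end. Then bring the head back, let go of it standing on the middle of the sticky place so that we know where to clean, and leave the other things on the table where they are.

Things in the scene. Friction and masses are not known exactly. Their poses are not given: they have to be found in the camera images.
- trimmer: Paper trimmer, fixed. Grey gridded bed 240 x 430 mm, 14 mm high; along one long edge an aluminium rail 22 mm wide, top at 40 mm (heights are above the table). Origin: on the table below the rail's middle. y runs along the rail to the blue end, x across the bed (bed from x = -50 to +190 mm, y = -215 to +215 mm), z up.
- cutter_head: Head that slides along the rail (2 N drag, 0.3 kg). Black shell 52 mm across the rail, 74 mm along it, top at 50 mm; grey blade guard, 42 mm disc, on its +x side to 37 mm from the rail's middle, top at 57 mm; on the shell a fixed upright yellow grip, 26 mm across the rail, 46 mm along it, from 50 to 86 mm. Origin: at table level below its middle, axes as the trimmer's.
- grip (a point): Middle of the top face of the yellow grip, 86 mm above the table.
- head_slide (a joint): The head's place on the rail, m: 0 at the middle, + towards blue; buffers met at +0.140 (blue) and -0.140 (red). At one unseen place, centred within 85 mm of the middle, dried glue adds drag: it climbs over 12 mm from 2 N to about 12 N, holds about 9 N for 14 mm and falls over 12 mm, alike both ways. That 14 mm is the sticky place. The head stays where left.
- end_blue: Blue bracket at the rail's +y end: 56 mm across, 30 mm along the rail, top at 46 mm. Two black rubber buffers stand 8 mm out of its inner face, 18.5 mm either side of the rail's middle, and give about 1 mm for 4 N. Origin: at table level below its inner face, 185 mm from the rail's middle.
- end_red: Red bracket at the rail's -y end, with two rubber buffers, the mirror image of the blue one.
- paint_bottle: Blue paint bottle with a white cap, 66 mm in diameter, 200 mm tall, standing beyond one end of the trimmer. Origin: centre of its underside.
- brush_jar: Glass jar of brushes, 80 mm in diameter, about 200 mm tall with the brushes, standing beyond the other end. Origin: centre of its underside.
- paint_cup: Yellow paint cup, 72 mm in diameter, 85 mm tall, standing on the far half of the bed. Origin: centre of its underside.
- glue_stick: Orange glue stick, 27 mm in diameter, 83 mm tall, standing on the far half of the bed. Origin: centre of its underside.

How it is judged:
On the way, in this order (a step that is already met when the one before it is completed fails the run):
1. the head is up against the buffers of the blue end (at least 1 N) (contact force between cutter_head and end_blue above 1 N), for 0.1 s.
2. the head is up against the buffers of the red end (at least 1 N) (contact force between cutter_head and end_red above 1 N), for 0.1 s.
At the end, for the whole second after the job is handed in: The cutter head stands at rest with its guide shoe on the sticky place (within about 10 mm of its middle, where the dried glue presses on the shoe with more than 8.5 N), it has been let go, and the bottle, jar, cup and glue stick are within 20 mm of where they were (contact force between cutter_head and trimmer above 8.5 N and value of joint head_slide between -0.11 and 0.11 m and velocity of joint head_slide between -0.005 and 0.005 m/s and distance of each of paint_bottle, brush_jar, paint_cup, glue_stick from where it was at the start of the episode below 0.02 m); the robot touches nothing.
It fails at once if the head is rammed into an end: more than 20 N on its buffers (contact force between cutter_head and end_blue above 20 N or contact force between cutter_head and end_red above 20 N).
It fails at once if the head is run fast: more than 0.25 m/s (velocity of joint head_slide above 0.25 m/s or velocity of joint head_slide below -0.25 m/s).
It fails at once if a bystander is moved more than 20 mm or tipped over (distance of any of paint_bottle, brush_jar, paint_cup, glue_stick from where it was at the start of the episode above 0.02 m or angle between any of paint_bottle, brush_jar, paint_cup, glue_stick's own z axis and vertical above 0.5 rad).
It also fails if it takes over 70 s, if anything falls off the work surface, if the arm or the gripper's body presses on something with over 40 N, if the wrist force passes 120 N, or if a joint passes its speed limit or range.

## Robot

A 6-joint arm with a two-finger parallel gripper is mounted at the origin on the work surface. World frame = base frame: x ahead of the robot, y to its left, z up, the work surface at z = 0. Lengths are in m, angles in rad, forces in N, time in s.
With the tool pointing down it reaches from about 0.425 to 0.95 m from the base axis. Payload 3.5 kg.
Tool frame: the origin (TCP) lies midway between the tips of the shut fingers; the grasp point (between the pads) lies 19 mm behind it; z points along the fingers, y is the direction in which the jaws open and shut (so a half turn about z gives the same grasp; the last joint's range is limited). The gripper opens to 85 mm and grips with 20 to 120 N. Pads are 22 mm wide; open, the fingers measure 114 mm over their backs; the gripper's body (76 mm by 85 mm) begins 54 mm behind the grasp point. The pads swing forward as they close: fully open they stand 13 mm farther back than shut.
Start: joints at [-1.326, 0.286, 1.577, -0, 1.279, -0.15], TCP at [0.26, -0.623, 0.231] pointing down, gripper open.
Joint ranges: [-2.77, 2.77], [-0.9, 2.22], [0.21, 2.48], [-1.53, 4.67], [0.24, 2.81], [-2.84, 2.84]. Speed limits (rad/s): [2.79, 2.79, 3.14, 3.14, 3.14, 3.14].

## Interface

Orientations are given as a unit quaternion [x, y, z, w].
In Python, from plant import * gives the robot as it stands.
- The arm moves only by the shell command python3 -m jog 'ROWS' [FORCE]. ROWS is a JSON object of lists of equal length, an entry for each row: "travel": the shift along the world's x, y, z in mm, a list of three; "dr": the turn, a rotation vector about the world's x, y, z in degrees, a list of three; "jaw": the closure in counts, from 0 (fully open) to 255 (shut). In form: {"travel": [[x, y, z], ...], "dr": [[wx, wy, wz], ...], "jaw": [jaw, ...]}. A call has 1 to 5 rows; each row shifts and turns the commanded pose from where the row before left it; what a row does not reach is not made up. A row lasts 1/12 s, in which the tool goes at most 41.7 mm and 7.16 degrees, less where a joint would pass 70% of its speed; a pose out of reach is approached as far as the arm can. A call is refused whole if a number of a shift passes 41.7 or a number of a turn 7.16, either way. A call with a gripper value outside its range is refused whole. The fingers move at their own pace and stop on an object; FORCE is the grip in N (left out, the last holds). Time passes only in rows, so rows that do not move let the fingers close. It gives the time, the measured TCP pose, the force and the opening at its end, in the units of the state.
- get_state(): the state, without advancing time (a new reading comes with each control period).
- read_camera(name): name is "scene" or "top" or "wrist"; returns the picture (400x640x3 uint8, red, green, blue); there is no depth.
- camera_info(name): a dict with "K" (3x3 intrinsics, pixels), "R" (3x3) and "t" (3): a world point X has camera coordinates R X + t; the wrist camera has in their place "mount" (4x4, takes a point from camera to tool coordinates, whose origin is the TCP and whose axes are the flange's). Camera axes: x right, y down, z forward; pixel columns grow to the right and rows downward; lengths in m; the calibration is good to about 2 mm. A picture is of the moment at which its call begins: read the wrist's pose just before it. camera_info takes no time and is no camera call.
- sign_off(): hands the job in, once; it reports no verdict.
The state is a dict: "time": time; "qpos": joint angles; "dq": joint speeds; "joint_efforts": joint torques, N m; "eef_pos": TCP position; "tcp_rot": TCP orientation; "contact_force": force on the tool from outside, world axes, zero at the start; "wrist_torque": the same for the moment, N m; "opening": opening from 0.0 (shut) to 1.0 (fully open).
Only numpy, scipy, OpenCV 4.12 (cv2) and the standard library are available. Lean on these libraries where they do the work, as an engineer would, in place of code of your own. Each camera call takes 0.05 s, during which the arm holds its last target. There are 200 camera calls.

## Working session

There is one attempt and no reset: what is moved stays moved. The work goes in short steps, Python scripts to look and compute and a shell command to move; the robot and the scene stay as the last step left them, time stands still between calls to the robot, and variables do not carry over. Pictures are saved under pics/ and viewed, about 8 in all and at most 12, crops included, and the job is handed in when it is done.

```bash
mkdir -p pics
python3 - <<'E'
from plant import *
import cv2
s=get_state();print({k:s[k] for k in("time","eef_pos","tcp_rot","contact_force","opening")})
for n in("top","scene"):
    cv2.imwrite(f"pics/{n}0.png",cv2.cvtColor(read_camera(n),cv2.COLOR_RGB2BGR)); c=camera_info(n);print(n,c)
print(camera_info("wrist"))
E
```

```text
{'time': 0.0, 'eef_pos': array([ 0.25946021, -0.62241567,  0.22992163]), 'tcp_rot': array([ 9.80586119e-01,  1.96085232e-01, -4.71407807e-05, -1.20079438e-03]), 'contact_force': array([-0.3956311 ,  1.29179313, -0.21128477]), 'opening': 1.0013075375781486}
top {'K': array([[464.35528909,   0.        , 317.90902074],
       [  0.        , 464.35528909, 195.29948739],
       [  0.        ,   0.        ,   1.        ]]), 'R': array([[ 0.02621539, -0.99944078,  0.02075748],
       [-0.99706077, -0.02763705, -0.07145642],
       [ 0.07199014, -0.01882321, -0.99722771]]), 't': array([-0.00613023,  0.61838581,  1.37233328])}
scene {'K': array([[472.75576859,   0.        , 319.53839955],
       [  0.        , 472.75576859, 196.96838618],
       [  0.        ,   0.        ,   1.        ]]), 'R': array([[-0.81967531,  0.57240801,  0.0219422 ],
       [ 0.37074641,  0.55932151, -0.74142197],
       [-0.43666862, -0.59959029, -0.67068025]]), 't': array([ 0.49986228, -0.17807546,  1.49643398])}
{'K': array([[345.10587319,   0.        , 313.8009205 ],
       [  0.        , 345.10587319, 199.11095691],
       [  0.        ,   0.        ,   1.        ]]), 'mount': array([[-1.51302712e-04, -9.52731144e-01, -3.03814654e-01,
         7.79334840e-02],
       [ 9.99999720e-01, -3.66889393e-04,  6.52517179e-04,
        -4.73003949e-04],
       [-7.33139813e-04, -3.03814471e-01,  9.52730933e-01,
        -1.42238137e-01],
       [ 0.00000000e+00,  0.00000000e+00,  0.00000000e+00,
         1.00000000e+00]])}
```

View pics/top0.png

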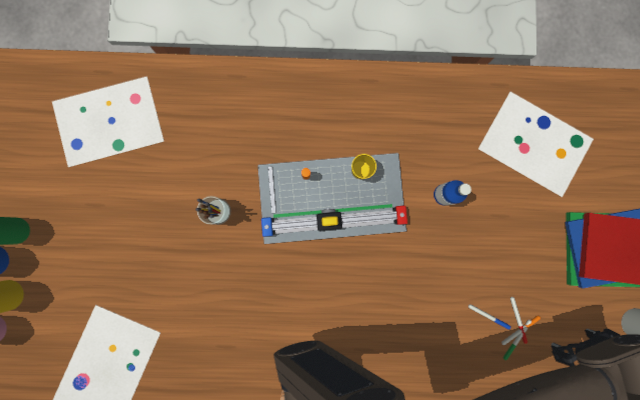

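View pics/scene0.png

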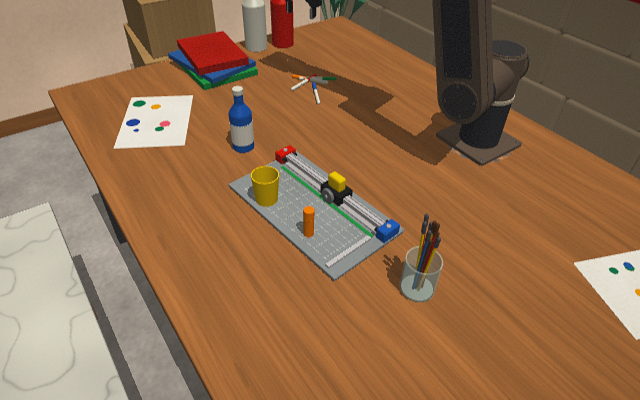

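The top view shows the blue bracket at about (267,227), the red at (402,215) and the yellow grip at (329,221). The jar is beyond the blue end (213,210) and the bottle beyond the red end (455,193). The cup and glue stick are on the far half. I'll enlarge the rail.

```bash
cat > h.py <<'E'
from plant import *
import numpy as np, cv2
from scipy.spatial.transform import Rotation as R
def ray(n,u,v,z):
    c=camera_info(n); d=np.linalg.inv(c["K"])@[u,v,1]; o=-c["R"].T@c["t"]; d=c["R"].T@d
    return o+d*(z-o[2])/d[2]
E
python3 - <<'E'
import cv2
i=cv2.imread("pics/top0.png")[145:250,250:415]
cv2.imwrite("pics/top0c.png",cv2.resize(i,None,fx=4.8,fy=4.8,interpolation=cv2.INTER_CUBIC))
E
```

```text
(no output)
```

View pics/top0c.png

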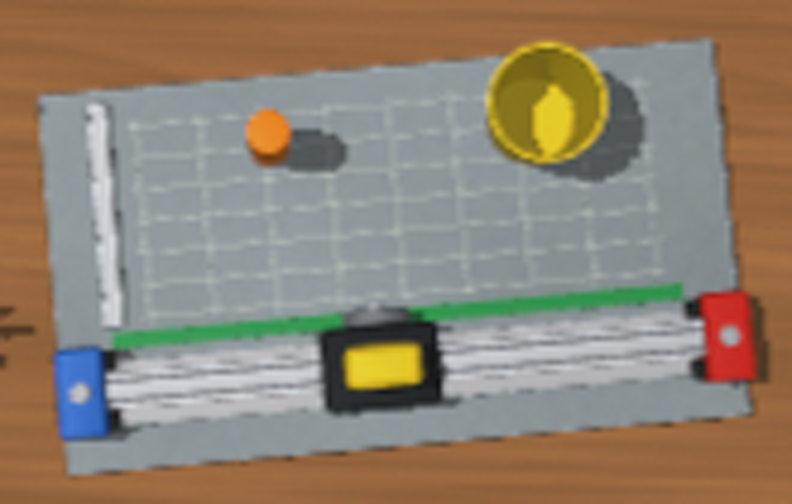

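The crop shows the blue bracket centre at (82,393), the red at (729,336), the grip top at (383,366), and the bed corners at (38,97), (712,40), (750,412) and (70,473).

Run:
```python
from h import *
f=lambda u,v,z: ray("top",250+(u+.5)/4.8-.5,145+(v+.5)/4.8-.5,z)
b=f(82,393,.046);r=f(729,336,.046);g=f(383,366,.086)
c=[f(*p,.014) for p in((38,97),(712,40),(750,412),(70,473))]
for n,p in zip("brg",(b,r,g)):print(n,p.round(4))
print(np.round(c,4),[np.linalg.norm(c[i]-c[i-1]).round(4) for i in range(4)])
e=(b-r)[:2];L=np.linalg.norm(e);e/=L;print("L(0.400)",L,"e",e,"ang",np.degrees(np.arctan2(e[1],e[0])))
m=(b+r)/2;print("mid",m,"slide",(g-m)[:2]@e,"off",(g-m)[:2]@[e[1],-e[0]])
d=(c[0]-c[1]+c[3]-c[2])[:2];d/=np.linalg.norm(d);print("bed e",d)
# desired: tool x/y axes now
T=R.from_quat(get_state()["tcp_rot"]).as_matrix();print(T.round(3))
```

```text
b [0.5209 0.1587 0.046 ]
r [ 0.5663 -0.2373  0.046 ]
g [ 0.5415 -0.023   0.086 ]
[[ 0.7063  0.1956  0.014 ]
 [ 0.7552 -0.2304  0.014 ]
 [ 0.52   -0.2576  0.014 ]
 [ 0.471   0.1673  0.014 ]] [np.float64(0.237), np.float64(0.4288), np.float64(0.2368), np.float64(0.4278)]
L(0.400) 0.39861704911782747 e [-0.1139858   0.99348238] ang 96.54513102322146
mid [ 0.54357834 -0.03931737  0.046     ] slide 0.01648481394297498 off -0.00020634552563380355
bed e [-0.1143533   0.99344015]
[[ 0.923  0.385 -0.001]
 [ 0.385 -0.923  0.002]
 [ 0.    -0.002 -1.   ]]
```

```bash
python3 - <<'E'
from h import *
e=np.array([-.114,.9935]);x=np.array([.9935,.114]);m=np.array([.5436,-.0393])
# px in top image, height
for n,u,v,z in (("bottle cap",465,190,.2),("jar rim",213,210,.1),("cup rim",364,167,.085),("glue top",306,173,.083)):
    p=ray("top",u,v,z)[:2];print(n,p.round(3),"rail x,y",((p-m)@x).round(3),((p-m)@e).round(3))
# cross-check from scene
for n,u,v,z in (("bottle cap",237,92,.2),("jar base",417,290,0.),("cup rim",265,172,.085),("glue top",308,209,.083),("grip",337,181,.086)):
    p=ray("scene",u,v,z)[:2];print(n,p.round(3),"rail x,y",((p-m)@x).round(3),((p-m)@e).round(3))
E
python3 -m jog '{"travel":[[0,0,20]],"dr":[[0,0,-5]],"jaw":[0]}' 60
```

```text
bottle cap [ 0.63  -0.374] rail x,y 0.048 -0.342
jar rim [0.563 0.306] rail x,y 0.059 0.341
cup rim [ 0.699 -0.119] rail x,y 0.146 -0.097
glue top [0.677 0.048] rail x,y 0.143 0.071
bottle cap [ 0.642 -0.357] rail x,y 0.062 -0.326
jar base [0.565 0.317] rail x,y 0.062 0.352
cup rim [ 0.687 -0.14 ] rail x,y 0.131 -0.116
glue top [0.67  0.035] rail x,y 0.134 0.06
grip [ 0.553 -0.007] rail x,y 0.013 0.031
time: 0.18
eef_pos: [0.2589, -0.6204, 0.2451]
tcp_rot: [0.988, 0.152, -0.001, -0.005]
contact_force: [0.5, 1.1, -1.6]
opening: 1.001
```

```bash
python3 -m jog '{"travel":[[17,36,0],[17,36,0],[17,36,0],[17,36,0],[17,36,0]],"dr":[[0,0,-4],[0,0,-4],[0,0,-3],[0,0,0],[0,0,0]],"jaw":[0,0,0,0,0]}'
python3 -m jog '{"travel":[[17,36,0],[17,36,0],[17,36,0],[17,36,0],[17,36,0]],"dr":[[0,0,0],[0,0,0],[0,0,0],[0,0,0],[0,0,0]],"jaw":[0,0,0,0,0]}'
python3 -m jog '{"travel":[[17,36,0],[17,36,0],[17,36,0],[17,36,0],[17,36,0]],"dr":[[0,0,0],[0,0,0],[0,0,0],[0,0,0],[0,0,0]],"jaw":[0,0,0,0,0]}'
python3 -m jog '{"travel":[[17,36,0],[10,20,0],[0,0,0]],"dr":[[0,0,0],[0,0,0],[0,0,0]],"jaw":[0,0,0]}'
python3 - <<'E'
from h import *
s=get_state();print(s["eef_pos"],s["tcp_rot"],R.from_quat(s["tcp_rot"]).as_matrix().round(3))
cv2.imwrite("pics/w0.png",cv2.cvtColor(read_camera("wrist"),cv2.COLOR_RGB2BGR))
E
```

```text
time: 0.6
eef_pos: [0.3449, -0.4411, 0.2506]
tcp_rot: [0.998, 0.057, -0.0, -0.001]
contact_force: [1.6, -0.2, 0.3]
opening: 1.001
time: 1.02
eef_pos: [0.4298, -0.261, 0.2509]
tcp_rot: [0.998, 0.058, -0.0, -0.0]
contact_force: [0.9, -0.0, 0.6]
opening: 1.001
time: 1.43
eef_pos: [0.5148, -0.081, 0.251]
tcp_rot: [0.998, 0.058, -0.0, -0.0]
contact_force: [1.0, -1.3, 0.2]
opening: 1.0
time: 1.68
eef_pos: [0.5424, -0.0232, 0.2508]
tcp_rot: [0.998, 0.06, -0.0, -0.001]
contact_force: [0.1, -0.0, -0.1]
opening: 0.996
[ 0.54239861 -0.02320634  0.25078401] [ 9.98181401e-01  6.02764337e-02 -1.46835568e-04 -7.87249771e-04] [[ 0.993  0.12  -0.   ]
 [ 0.12  -0.993  0.002]
 [-0.    -0.002 -1.   ]]
```

View pics/w0.png

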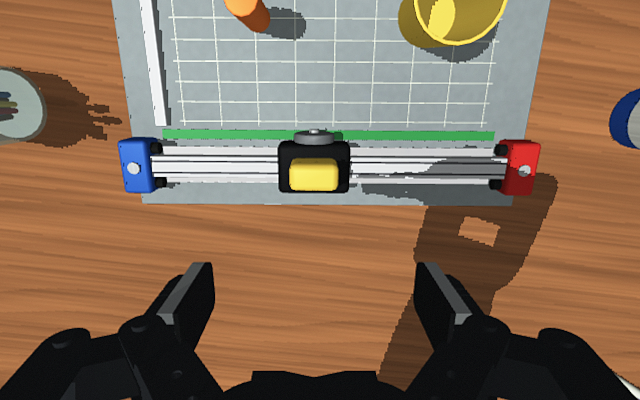

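The wrist view shows the grip's top face at about columns 290–339 and rows 165–191, with its +x side face above that. The bracket bolts are at (133,169) blue and (524,171) red.

```bash
cat >> h.py <<'E'
def wray(u,v,z,pos,q):
    c=camera_info("wrist"); M=c["mount"]; T=R.from_quat(q).as_matrix()
    o=pos+T@M[:3,3]; d=T@M[:3,:3]@np.linalg.inv(c["K"])@[u,v,1]
    return o+d*(z-o[2])/d[2]
E
python3 - <<'E'
from h import *
s=get_state();p,q=s["eef_pos"],s["tcp_rot"]
P={n:wray(u,v,z,p,q) for n,u,v,z in(("grip",314.3,178,.086),("gL",290,178,.086),("gR",339,178,.086),("gT",314,165,.086),("gB",314,191,.086),("b",133,169,.047),("r",524,171,.047))}
for n in P:print(n,P[n].round(4))
d=(P["b"]-P["r"])[:2];print(np.linalg.norm(d),d/np.linalg.norm(d))
m=(P["b"]+P["r"])/2;d/=np.linalg.norm(d);print(m,"slide",(P["grip"]-m)[:2]@d,(P["grip"]-m)[:2]@[d[1],-d[0]])
E
```

```text
grip [ 0.5418 -0.0252  0.086 ]
gL [ 0.5392 -0.0031  0.086 ]
gR [ 0.5445 -0.0477  0.086 ]
gT [ 0.5538 -0.0235  0.086 ]
gB [ 0.5295 -0.0264  0.086 ]
b [0.5194 0.1589 0.047 ]
r [ 0.565  -0.2391  0.047 ]
0.400600052622202 [-0.11384357  0.99349869]
[ 0.54216315 -0.04013954  0.047     ] slide 0.014875737079637442 0.0013848966301128994
```

```bash
python3 -m jog '{"travel":[[0,-1,-40],[0,0,-40],[0,0,-40],[0,0,-30],[0,0,-20]],"dr":[[0,0,0],[0,0,0],[0,0,0],[0,0,0],[0,0,0]],"jaw":[0,0,0,0,0]}'
python3 -m jog '{"travel":[[0,0,-15],[0,0,-10],[0,0,0]],"dr":[[0,0,0],[0,0,0],[0,0,0]],"jaw":[0,0,0]}'
python3 -m jog '{"travel":[[0,0,0],[0,0,0],[0,0,0],[0,0,0],[0,0,0]],"dr":[[0,0,0],[0,0,0],[0,0,0],[0,0,0],[0,0,0]],"jaw":[40,60,70,80,90]}' 40
python3 -m jog '{"travel":[[0,0,0],[0,0,0],[0,0,0],[0,0,0],[0,0,0]],"dr":[[0,0,0],[0,0,0],[0,0,0],[0,0,0],[0,0,0]],"jaw":[100,110,120,140,160]}'
python3 - <<'E'
from h import *
s=get_state();print(s["eef_pos"],s["contact_force"],s["opening"])
cv2.imwrite("pics/w1.png",cv2.cvtColor(read_camera("wrist"),cv2.COLOR_RGB2BGR))
E
```

```text
time: 2.15
eef_pos: [0.5384, -0.0288, 0.077]
tcp_rot: [0.998, 0.057, -0.003, -0.001]
contact_force: [-0.6, 0.1, -0.6]
opening: 1.0
time: 2.4
eef_pos: [0.5394, -0.0287, 0.0537]
tcp_rot: [0.998, 0.057, -0.003, -0.001]
contact_force: [-0.7, 0.6, -0.6]
opening: 0.996
time: 2.82
eef_pos: [0.5424, -0.028, 0.0575]
tcp_rot: [0.998, 0.058, 0.001, -0.0]
contact_force: [0.0, 1.3, 0.7]
opening: 0.651
time: 3.23
eef_pos: [0.542, -0.028, 0.057]
tcp_rot: [0.998, 0.058, 0.0, -0.0]
contact_force: [-1.4, 0.8, 4.8]
opening: 0.537
[ 0.5419803  -0.02801544  0.05695468] [-1.35737427  0.81598004  4.80106261] 0.5368059629117746
```

View pics/w1.png

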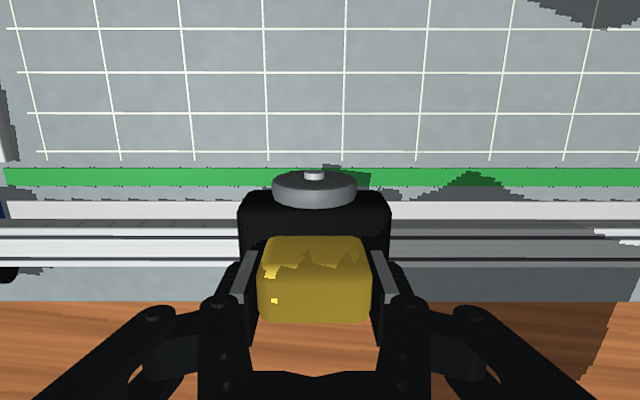

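Gripped: the opening is 45.6 mm against the 46 mm grip, and the picture shows the grip between both pads. The head is at about +12 mm, so I'll run slowly toward blue.

```bash
cat > ~/.f.sh <<'E'
f(){ python3 -c "
import sys,re
t=sys.stdin.read();n=lambda k:[float(x) for x in re.findall(r'-?[\d.]+(?:e-?\d+)?',re.search(k+r': (.*)',t).group(1))]
p=n('eef_pos');F=n('contact_force');e=(-.114,.9935)
print(n('time')[0],'s=%.1f off=%.1f z=%.1f'%(1000*((p[0]-.543)*e[0]+(p[1]+.0397)*e[1]),1000*((p[0]-.543)*e[1]-(p[1]+.0397)*e[0]),1000*p[2]),'Fs=%.1f Fx=%.1f Fz=%.1f'%(F[0]*e[0]+F[1]*e[1],F[0]*e[1]-F[1]*e[0],F[2]),n('opening')[0])"; }
E
. ~/.f.sh
python3 -m jog '{"travel":[[-0.6,5,0]],"dr":[[0,0,0]],"jaw":[160]}'|f
python3 -m jog '{"travel":[[-0.6,5,0]],"dr":[[0,0,0]],"jaw":[160]}'|f
python3 -m jog '{"travel":[[-0.6,5,0]],"dr":[[0,0,0]],"jaw":[160]}'|f
python3 -m jog '{"travel":[[-0.6,5,0]],"dr":[[0,0,0]],"jaw":[160]}'|f
python3 -m jog '{"travel":[[-0.5,5,0]],"dr":[[0,0,0]],"jaw":[160]}'|f
python3 -m jog '{"travel":[[-0.6,5,0]],"dr":[[0,0,0]],"jaw":[160]}'|f
python3 -m jog '{"travel":[[-0.6,5,0]],"dr":[[0,0,0]],"jaw":[160]}'|f
python3 -m jog '{"travel":[[-0.6,5,0]],"dr":[[0,0,0]],"jaw":[160]}'|f
```

```text
3.37 s=15.7 off=0.4 z=57.0 Fs=-2.4 Fx=-1.6 Fz=5.0 0.535
3.45 s=21.0 off=0.3 z=57.0 Fs=-1.9 Fx=-2.0 Fz=5.1 0.53
3.53 s=26.2 off=0.3 z=57.0 Fs=-1.3 Fx=-2.2 Fz=4.6 0.532
3.62 s=31.4 off=0.4 z=57.0 Fs=-1.6 Fx=-1.8 Fz=5.6 0.539
3.7 s=36.5 off=0.4 z=56.9 Fs=-3.2 Fx=-2.5 Fz=5.2 0.533
3.78 s=41.5 off=0.3 z=57.0 Fs=-1.4 Fx=-1.3 Fz=4.0 0.53
3.87 s=46.6 off=0.3 z=56.9 Fs=-1.7 Fx=-1.4 Fz=5.8 0.527
3.95 s=51.6 off=0.3 z=57.0 Fs=-2.0 Fx=-0.8 Fz=4.8 0.531
```

```bash
. ~/.f.sh
python3 -m jog '{"travel":[[-0.6,5,0]],"dr":[[0,0,0]],"jaw":[160]}'|f
python3 -m jog '{"travel":[[-0.6,5,0]],"dr":[[0,0,0]],"jaw":[160]}'|f
python3 -m jog '{"travel":[[-0.5,5,0]],"dr":[[0,0,0]],"jaw":[160]}'|f
python3 -m jog '{"travel":[[-0.6,5,0]],"dr":[[0,0,0]],"jaw":[160]}'|f
python3 -m jog '{"travel":[[-0.6,5,0]],"dr":[[0,0,0]],"jaw":[160]}'|f
python3 -m jog '{"travel":[[-0.6,5,0]],"dr":[[0,0,0]],"jaw":[160]}'|f
python3 -m jog '{"travel":[[-0.5,5,0]],"dr":[[0,0,0]],"jaw":[160]}'|f
python3 -m jog '{"travel":[[-0.6,5,0]],"dr":[[0,0,0]],"jaw":[160]}'|f
python3 -m jog '{"travel":[[-0.6,5,0]],"dr":[[0,0,0]],"jaw":[160]}'|f
python3 -m jog '{"travel":[[-0.6,5,0]],"dr":[[0,0,0]],"jaw":[160]}'|f
python3 -m jog '{"travel":[[-0.5,5,0]],"dr":[[0,0,0]],"jaw":[160]}'|f
python3 -m jog '{"travel":[[-0.6,5,0]],"dr":[[0,0,0]],"jaw":[160]}'|f
python3 -m jog '{"travel":[[-0.6,5,0]],"dr":[[0,0,0]],"jaw":[160]}'|f
python3 -m jog '{"travel":[[-0.6,5,0]],"dr":[[0,0,0]],"jaw":[160]}'|f
```

```text
4.03 s=56.6 off=0.3 z=56.9 Fs=-1.2 Fx=-0.8 Fz=4.8 0.533
4.12 s=61.7 off=0.3 z=56.9 Fs=-1.5 Fx=-1.7 Fz=5.6 0.531
4.2 s=66.7 off=0.3 z=57.0 Fs=-1.2 Fx=-1.6 Fz=5.4 0.534
4.28 s=71.7 off=0.3 z=56.9 Fs=-2.5 Fx=-1.0 Fz=4.0 0.53
4.37 s=76.8 off=0.3 z=56.9 Fs=-1.7 Fx=-1.6 Fz=6.0 0.533
4.45 s=81.8 off=0.3 z=57.0 Fs=-2.3 Fx=-2.0 Fz=4.3 0.529
4.53 s=86.9 off=0.3 z=56.9 Fs=-2.4 Fx=-2.2 Fz=5.8 0.529
4.62 s=91.9 off=0.3 z=56.9 Fs=-1.8 Fx=-2.5 Fz=5.8 0.529
4.7 s=97.0 off=0.3 z=56.9 Fs=-1.1 Fx=-2.0 Fz=6.2 0.532
4.78 s=102.0 off=0.3 z=57.0 Fs=-1.3 Fx=-0.1 Fz=5.6 0.534
4.87 s=107.1 off=0.3 z=57.0 Fs=-1.8 Fx=-1.4 Fz=5.4 0.536
4.95 s=112.1 off=0.3 z=57.0 Fs=-2.1 Fx=-1.7 Fz=6.2 0.532
5.03 s=117.1 off=0.3 z=57.0 Fs=-2.5 Fx=-1.6 Fz=5.5 0.532
5.12 s=122.2 off=0.3 z=57.0 Fs=-2.1 Fx=-1.0 Fz=5.8 0.531
```

```bash
. ~/.f.sh
python3 -m jog '{"travel":[[-0.2,2,0]],"dr":[[0,0,0]],"jaw":[160]}'|f
python3 -m jog '{"travel":[[-0.2,2,0]],"dr":[[0,0,0]],"jaw":[160]}'|f
python3 -m jog '{"travel":[[-0.2,2,0]],"dr":[[0,0,0]],"jaw":[160]}'|f
python3 -m jog '{"travel":[[-0.2,2,0]],"dr":[[0,0,0]],"jaw":[160]}'|f
python3 -m jog '{"travel":[[-0.2,2,0]],"dr":[[0,0,0]],"jaw":[160]}'|f
python3 -m jog '{"travel":[[-0.1,1,0]],"dr":[[0,0,0]],"jaw":[160]}'|f
python3 -m jog '{"travel":[[-0.1,1,0]],"dr":[[0,0,0]],"jaw":[160]}'|f
python3 -m jog '{"travel":[[-0.1,1,0]],"dr":[[0,0,0]],"jaw":[160]}'|f
python3 -m jog '{"travel":[[-0.1,1,0]],"dr":[[0,0,0]],"jaw":[160]}'|f
```

```text
5.2 s=124.5 off=0.3 z=57.0 Fs=-1.4 Fx=-1.4 Fz=6.1 0.527
5.28 s=126.3 off=0.3 z=57.0 Fs=-2.4 Fx=-1.1 Fz=5.6 0.535
5.37 s=128.2 off=0.3 z=56.9 Fs=-2.1 Fx=-1.6 Fz=5.2 0.539
5.45 s=130.2 off=0.3 z=56.9 Fs=-2.8 Fx=-1.1 Fz=5.4 0.533
5.53 s=132.1 off=0.3 z=56.9 Fs=-2.1 Fx=-1.7 Fz=5.5 0.532
5.62 s=133.2 off=0.3 z=57.0 Fs=-2.3 Fx=-1.3 Fz=5.3 0.533
5.7 s=134.2 off=0.3 z=56.9 Fs=-1.8 Fx=-1.4 Fz=5.5 0.53
5.78 s=135.1 off=0.3 z=56.9 Fs=-2.2 Fx=-1.7 Fz=6.7 0.532
5.87 s=136.2 off=0.3 z=56.9 Fs=-1.6 Fx=-1.9 Fz=6.9 0.533
```

```bash
. ~/.f.sh
python3 -m jog '{"travel":[[-0.1,1,0]],"dr":[[0,0,0]],"jaw":[160]}'|f
python3 -m jog '{"travel":[[-0.1,1,0]],"dr":[[0,0,0]],"jaw":[160]}'|f
python3 -m jog '{"travel":[[-0.1,1,0]],"dr":[[0,0,0]],"jaw":[160]}'|f
```

```text
5.95 s=137.2 off=0.3 z=56.9 Fs=-1.8 Fx=-2.6 Fz=6.2 0.535
6.03 s=138.2 off=0.3 z=56.9 Fs=-1.5 Fx=-2.7 Fz=6.1 0.533
6.12 s=139.2 off=0.4 z=57.0 Fs=-2.2 Fx=-2.2 Fz=6.0 0.535
```

```bash
. ~/.f.sh
python3 -m jog '{"travel":[[-0.1,1,0]],"dr":[[0,0,0]],"jaw":[160]}'|f
python3 -m jog '{"travel":[[-0.1,1,0]],"dr":[[0,0,0]],"jaw":[160]}'|f
```

```text
6.2 s=140.2 off=0.3 z=56.9 Fs=-1.3 Fx=-2.4 Fz=7.0 0.535
6.28 s=141.2 off=0.3 z=56.9 Fs=-2.1 Fx=-2.1 Fz=6.1 0.531
```

```bash
. ~/.f.sh
python3 -m jog '{"travel":[[-0.1,1,0]],"dr":[[0,0,0]],"jaw":[160]}'|f
python3 -m jog '{"travel":[[-0.1,1,0]],"dr":[[0,0,0]],"jaw":[160]}'|f
```

```text
6.37 s=142.1 off=0.3 z=57.0 Fs=-3.0 Fx=-1.7 Fz=6.7 0.531
6.45 s=142.7 off=0.3 z=57.0 Fs=-5.9 Fx=-2.8 Fz=5.9 0.534
```

```bash
. ~/.f.sh
python3 -m jog '{"travel":[[0,0.5,0],[0,0,0],[0,0,0]],"dr":[[0,0,0],[0,0,0],[0,0,0]],"jaw":[160,160,160]}'|f
python3 -m jog '{"travel":[[0,0,0]],"dr":[[0,0,0]],"jaw":[160]}'|f
```

```text
6.7 s=143.0 off=0.3 z=57.0 Fs=-4.4 Fx=-1.9 Fz=7.0 0.531
6.78 s=142.9 off=0.3 z=57.0 Fs=-5.4 Fx=-2.3 Fz=6.6 0.532
```

Against the blue buffers: about 5 N, held for 0.3 s, at reading 142 (nominal 140). Now I stroke toward red. There was no drag between +15 and +85, so I'll step finely from there on.

```bash
. ~/.f.sh
python3 -m jog '{"travel":[[0.6,-5,0],[0.6,-5,0],[0.5,-5,0],[0.6,-5,0],[0.6,-5,0]],"dr":[[0,0,0],[0,0,0],[0,0,0],[0,0,0],[0,0,0]],"jaw":[160,160,160,160,160]}'|f
python3 -m jog '{"travel":[[0.6,-5,0],[0.6,-5,0],[0.5,-5,0],[0.6,-5,0],[0.6,-5,0]],"dr":[[0,0,0],[0,0,0],[0,0,0],[0,0,0],[0,0,0]],"jaw":[160,160,160,160,160]}'|f
python3 -m jog '{"travel":[[0.6,-5,0],[0.6,-5,0]],"dr":[[0,0,0],[0,0,0]],"jaw":[160,160]}'|f
python3 -m jog '{"travel":[[0.6,-5,0],[0.5,-5,0]],"dr":[[0,0,0],[0,0,0]],"jaw":[160,160]}'|f
python3 -m jog '{"travel":[[0.6,-5,0],[0.6,-5,0]],"dr":[[0,0,0],[0,0,0]],"jaw":[160,160]}'|f
python3 -m jog '{"travel":[[0.6,-5,0],[0.5,-5,0]],"dr":[[0,0,0],[0,0,0]],"jaw":[160,160]}'|f
python3 -m jog '{"travel":[[0.6,-5,0],[0.6,-5,0]],"dr":[[0,0,0],[0,0,0]],"jaw":[160,160]}'|f
python3 -m jog '{"travel":[[0.6,-5,0],[0.5,-5,0]],"dr":[[0,0,0],[0,0,0]],"jaw":[160,160]}'|f
python3 -m jog '{"travel":[[0.6,-5,0],[0.6,-5,0]],"dr":[[0,0,0],[0,0,0]],"jaw":[160,160]}'|f
python3 -m jog '{"travel":[[0.5,-4,0]],"dr":[[0,0,0]],"jaw":[160]}'|f
python3 -m jog '{"travel":[[0.5,-4,0]],"dr":[[0,0,0]],"jaw":[160]}'|f
python3 -m jog '{"travel":[[0.4,-4,0]],"dr":[[0,0,0]],"jaw":[160]}'|f
python3 -m jog '{"travel":[[0.5,-4,0]],"dr":[[0,0,0]],"jaw":[160]}'|f
python3 -m jog '{"travel":[[0.4,-4,0]],"dr":[[0,0,0]],"jaw":[160]}'|f
python3 -m jog '{"travel":[[0.5,-4,0]],"dr":[[0,0,0]],"jaw":[160]}'|f
```

```text
7.2 s=119.2 off=0.3 z=56.9 Fs=1.7 Fx=-2.3 Fz=6.5 0.533
7.62 s=94.1 off=0.3 z=56.9 Fs=1.7 Fx=-1.8 Fz=7.6 0.528
7.78 s=83.9 off=0.4 z=56.9 Fs=1.7 Fx=-2.9 Fz=7.0 0.53
7.95 s=73.8 off=0.3 z=56.9 Fs=2.2 Fx=-1.7 Fz=6.0 0.526
8.12 s=63.8 off=0.3 z=56.9 Fs=2.0 Fx=-2.7 Fz=7.0 0.53
8.28 s=53.7 off=0.3 z=57.0 Fs=2.6 Fx=-2.6 Fz=6.9 0.532
8.45 s=43.6 off=0.4 z=56.9 Fs=2.2 Fx=-2.7 Fz=6.8 0.529
8.62 s=33.6 off=0.3 z=56.9 Fs=2.3 Fx=-2.6 Fz=5.7 0.531
8.78 s=23.5 off=0.4 z=56.9 Fs=2.7 Fx=-3.8 Fz=7.9 0.53
8.87 s=19.4 off=0.3 z=56.9 Fs=1.6 Fx=-3.2 Fz=8.0 0.532
8.95 s=15.4 off=0.4 z=57.0 Fs=1.8 Fx=-2.5 Fz=6.7 0.535
9.03 s=11.4 off=0.3 z=56.9 Fs=1.7 Fx=-1.6 Fz=7.1 0.533
9.12 s=7.4 off=0.3 z=56.9 Fs=2.3 Fx=-2.5 Fz=7.5 0.531
9.2 s=3.4 off=0.3 z=56.9 Fs=1.9 Fx=-1.9 Fz=6.8 0.532
9.28 s=-0.6 off=0.3 z=57.0 Fs=1.8 Fx=-2.8 Fz=7.5 0.531
```

```bash
. ~/.f.sh
python3 -m jog '{"travel":[[0.5,-4,0]],"dr":[[0,0,0]],"jaw":[160]}'|f
python3 -m jog '{"travel":[[0.4,-4,0]],"dr":[[0,0,0]],"jaw":[160]}'|f
python3 -m jog '{"travel":[[0.5,-4,0]],"dr":[[0,0,0]],"jaw":[160]}'|f
python3 -m jog '{"travel":[[0.4,-4,0]],"dr":[[0,0,0]],"jaw":[160]}'|f
python3 -m jog '{"travel":[[0.5,-4,0]],"dr":[[0,0,0]],"jaw":[160]}'|f
python3 -m jog '{"travel":[[0.4,-4,0]],"dr":[[0,0,0]],"jaw":[160]}'|f
python3 -m jog '{"travel":[[0.5,-4,0]],"dr":[[0,0,0]],"jaw":[160]}'|f
python3 -m jog '{"travel":[[0.4,-4,0]],"dr":[[0,0,0]],"jaw":[160]}'|f
python3 -m jog '{"travel":[[0.5,-4,0]],"dr":[[0,0,0]],"jaw":[160]}'|f
python3 -m jog '{"travel":[[0.4,-4,0]],"dr":[[0,0,0]],"jaw":[160]}'|f
python3 -m jog '{"travel":[[0.5,-4,0]],"dr":[[0,0,0]],"jaw":[160]}'|f
python3 -m jog '{"travel":[[0.4,-4,0]],"dr":[[0,0,0]],"jaw":[160]}'|f
python3 -m jog '{"travel":[[0.5,-4,0]],"dr":[[0,0,0]],"jaw":[160]}'|f
python3 -m jog '{"travel":[[0.5,-4,0]],"dr":[[0,0,0]],"jaw":[160]}'|f
```

```text
9.37 s=-4.7 off=0.4 z=56.9 Fs=1.5 Fx=-2.6 Fz=7.8 0.529
9.45 s=-8.7 off=0.3 z=56.9 Fs=3.4 Fx=-2.6 Fz=6.9 0.534
9.53 s=-12.3 off=0.3 z=57.0 Fs=6.2 Fx=-3.0 Fz=8.1 0.528
9.62 s=-15.6 off=0.3 z=56.9 Fs=9.5 Fx=-2.3 Fz=9.4 0.534
9.7 s=-19.0 off=0.2 z=56.9 Fs=14.0 Fx=-2.5 Fz=10.8 0.532
9.78 s=-22.4 off=0.3 z=57.0 Fs=12.4 Fx=-1.5 Fz=10.6 0.528
9.87 s=-26.3 off=0.3 z=57.0 Fs=11.5 Fx=-2.0 Fz=10.4 0.533
9.95 s=-30.3 off=0.3 z=57.0 Fs=8.5 Fx=-1.9 Fz=8.4 0.53
10.03 s=-34.6 off=0.3 z=57.0 Fs=10.4 Fx=-1.8 Fz=8.6 0.536
10.12 s=-39.1 off=0.3 z=57.0 Fs=6.3 Fx=-2.1 Fz=8.0 0.531
10.2 s=-43.8 off=0.4 z=57.0 Fs=3.1 Fx=-3.0 Fz=7.8 0.533
10.28 s=-48.6 off=0.4 z=57.0 Fs=1.3 Fx=-1.6 Fz=6.1 0.532
10.37 s=-52.8 off=0.4 z=56.9 Fs=2.0 Fx=-2.1 Fz=7.3 0.531
10.45 s=-57.0 off=0.3 z=56.9 Fs=1.5 Fx=-3.1 Fz=6.9 0.529
```

The drag shows clearly: it climbs from about −7, holds from −19 to −34, and is gone by −47, so the middle is near −27. On to the red end.

```bash
. ~/.f.sh
python3 -m jog '{"travel":[[0.6,-5,0],[0.5,-5,0]],"dr":[[0,0,0],[0,0,0]],"jaw":[160,160]}'|f
python3 -m jog '{"travel":[[0.6,-5,0],[0.6,-5,0]],"dr":[[0,0,0],[0,0,0]],"jaw":[160,160]}'|f
python3 -m jog '{"travel":[[0.6,-5,0],[0.5,-5,0]],"dr":[[0,0,0],[0,0,0]],"jaw":[160,160]}'|f
python3 -m jog '{"travel":[[0.6,-5,0],[0.6,-5,0]],"dr":[[0,0,0],[0,0,0]],"jaw":[160,160]}'|f
python3 -m jog '{"travel":[[0.6,-5,0],[0.5,-5,0]],"dr":[[0,0,0],[0,0,0]],"jaw":[160,160]}'|f
python3 -m jog '{"travel":[[0.6,-5,0],[0.6,-5,0]],"dr":[[0,0,0],[0,0,0]],"jaw":[160,160]}'|f
python3 -m jog '{"travel":[[0.6,-5,0]],"dr":[[0,0,0]],"jaw":[160]}'|f
python3 -m jog '{"travel":[[0.2,-2,0]],"dr":[[0,0,0]],"jaw":[160]}'|f
python3 -m jog '{"travel":[[0.2,-2,0]],"dr":[[0,0,0]],"jaw":[160]}'|f
python3 -m jog '{"travel":[[0.2,-2,0]],"dr":[[0,0,0]],"jaw":[160]}'|f
python3 -m jog '{"travel":[[0.1,-1,0]],"dr":[[0,0,0]],"jaw":[160]}'|f
python3 -m jog '{"travel":[[0.1,-1,0]],"dr":[[0,0,0]],"jaw":[160]}'|f
```

```text
10.62 s=-67.1 off=0.4 z=56.9 Fs=2.2 Fx=-1.8 Fz=7.6 0.531
10.78 s=-77.3 off=0.4 z=57.0 Fs=2.3 Fx=-2.6 Fz=7.1 0.532
10.95 s=-87.3 off=0.3 z=56.9 Fs=2.3 Fx=-0.5 Fz=6.9 0.53
11.12 s=-97.4 off=0.4 z=57.0 Fs=1.9 Fx=-2.3 Fz=6.5 0.532
11.28 s=-107.4 off=0.4 z=57.0 Fs=2.6 Fx=-2.7 Fz=6.4 0.531
11.45 s=-117.5 off=0.3 z=57.0 Fs=1.6 Fx=-3.0 Fz=7.4 0.529
11.53 s=-122.5 off=0.3 z=57.0 Fs=2.6 Fx=-2.7 Fz=6.7 0.53
11.62 s=-125.0 off=0.4 z=57.0 Fs=0.8 Fx=-1.6 Fz=7.4 0.53
11.7 s=-126.7 off=0.4 z=57.0 Fs=1.2 Fx=-2.0 Fz=6.7 0.527
11.78 s=-128.6 off=0.3 z=57.0 Fs=1.0 Fx=-1.4 Fz=7.5 0.527
11.87 s=-129.7 off=0.3 z=56.9 Fs=1.8 Fx=-1.8 Fz=6.9 0.531
11.95 s=-130.6 off=0.3 z=56.9 Fs=2.6 Fx=-0.7 Fz=7.5 0.531
```

```bash
. ~/.f.sh
python3 -m jog '{"travel":[[0.1,-1,0],[0.1,-1,0]],"dr":[[0,0,0],[0,0,0]],"jaw":[160,160]}'|f
python3 -m jog '{"travel":[[0.1,-1,0]],"dr":[[0,0,0]],"jaw":[160]}'|f
python3 -m jog '{"travel":[[0.1,-1,0]],"dr":[[0,0,0]],"jaw":[160]}'|f
python3 -m jog '{"travel":[[0.1,-1,0]],"dr":[[0,0,0]],"jaw":[160]}'|f
python3 -m jog '{"travel":[[0.1,-1,0]],"dr":[[0,0,0]],"jaw":[160]}'|f
```

```text
12.12 s=-132.5 off=0.3 z=57.0 Fs=1.3 Fx=-0.5 Fz=7.1 0.529
12.2 s=-133.5 off=0.3 z=56.9 Fs=1.9 Fx=-1.7 Fz=6.1 0.528
12.28 s=-134.5 off=0.4 z=57.0 Fs=2.2 Fx=-1.6 Fz=6.4 0.532
12.37 s=-135.5 off=0.4 z=57.0 Fs=1.9 Fx=-1.8 Fz=5.7 0.53
12.45 s=-136.5 off=0.3 z=56.9 Fs=2.0 Fx=-2.3 Fz=6.8 0.53
```

```bash
. ~/.f.sh
python3 -m jog '{"travel":[[0.1,-1,0]],"dr":[[0,0,0]],"jaw":[160]}'|f
python3 -m jog '{"travel":[[0.1,-1,0]],"dr":[[0,0,0]],"jaw":[160]}'|f
python3 -m jog '{"travel":[[0.1,-1,0]],"dr":[[0,0,0]],"jaw":[160]}'|f
```

```text
12.53 s=-137.5 off=0.3 z=57.0 Fs=2.1 Fx=-1.1 Fz=6.9 0.533
12.62 s=-138.5 off=0.3 z=57.0 Fs=3.1 Fx=-2.3 Fz=6.8 0.531
12.7 s=-139.1 off=0.3 z=57.0 Fs=5.1 Fx=-1.0 Fz=7.4 0.527
```

```bash
. ~/.f.sh
python3 -m jog '{"travel":[[0.1,-1,0],[0,0,0],[0,0,0]],"dr":[[0,0,0],[0,0,0],[0,0,0]],"jaw":[160,160,160]}'|f
python3 -m jog '{"travel":[[0,0,0]],"dr":[[0,0,0]],"jaw":[160]}'|f
```

```text
12.95 s=-139.7 off=0.4 z=57.0 Fs=3.7 Fx=-1.0 Fz=6.7 0.534
13.03 s=-139.7 off=0.4 z=57.0 Fs=5.5 Fx=-2.0 Fz=8.3 0.534
```

Against the red buffers: about 5 N, held for over 0.3 s. Bringing the head back, with finer readings across the sticky zone.

```bash
. ~/.f.sh
python3 -m jog '{"travel":[[-0.6,5,0],[-0.6,5,0],[-0.5,5,0],[-0.6,5,0],[-0.6,5,0]],"dr":[[0,0,0],[0,0,0],[0,0,0],[0,0,0],[0,0,0]],"jaw":[160,160,160,160,160]}'|f
python3 -m jog '{"travel":[[-0.6,5,0],[-0.6,5,0],[-0.5,5,0],[-0.6,5,0],[-0.6,5,0]],"dr":[[0,0,0],[0,0,0],[0,0,0],[0,0,0],[0,0,0]],"jaw":[160,160,160,160,160]}'|f
python3 -m jog '{"travel":[[-0.6,5,0],[-0.6,5,0],[-0.5,5,0],[-0.6,5,0],[-0.6,5,0]],"dr":[[0,0,0],[0,0,0],[0,0,0],[0,0,0],[0,0,0]],"jaw":[160,160,160,160,160]}'|f
python3 -m jog '{"travel":[[-0.6,5,0],[-0.5,5,0]],"dr":[[0,0,0],[0,0,0]],"jaw":[160,160]}'|f
python3 -m jog '{"travel":[[-0.3,2.5,0]],"dr":[[0,0,0]],"jaw":[160]}'|f
python3 -m jog '{"travel":[[-0.3,2.5,0]],"dr":[[0,0,0]],"jaw":[160]}'|f
python3 -m jog '{"travel":[[-0.3,2.5,0]],"dr":[[0,0,0]],"jaw":[160]}'|f
python3 -m jog '{"travel":[[-0.3,2.5,0]],"dr":[[0,0,0]],"jaw":[160]}'|f
python3 -m jog '{"travel":[[-0.3,2.5,0]],"dr":[[0,0,0]],"jaw":[160]}'|f
python3 -m jog '{"travel":[[-0.2,2.5,0]],"dr":[[0,0,0]],"jaw":[160]}'|f
python3 -m jog '{"travel":[[-0.3,2.5,0]],"dr":[[0,0,0]],"jaw":[160]}'|f
python3 -m jog '{"travel":[[-0.3,2.5,0]],"dr":[[0,0,0]],"jaw":[160]}'|f
python3 -m jog '{"travel":[[-0.3,2.5,0]],"dr":[[0,0,0]],"jaw":[160]}'|f
python3 -m jog '{"travel":[[-0.3,2.5,0]],"dr":[[0,0,0]],"jaw":[160]}'|f
python3 -m jog '{"travel":[[-0.3,2.5,0]],"dr":[[0,0,0]],"jaw":[160]}'|f
python3 -m jog '{"travel":[[-0.3,2.5,0]],"dr":[[0,0,0]],"jaw":[160]}'|f
python3 -m jog '{"travel":[[-0.3,2.5,0]],"dr":[[0,0,0]],"jaw":[160]}'|f
python3 -m jog '{"travel":[[-0.3,2.5,0]],"dr":[[0,0,0]],"jaw":[160]}'|f
python3 -m jog '{"travel":[[-0.3,2.5,0]],"dr":[[0,0,0]],"jaw":[160]}'|f
python3 -m jog '{"travel":[[-0.3,2.5,0]],"dr":[[0,0,0]],"jaw":[160]}'|f
python3 -m jog '{"travel":[[-0.3,2.5,0]],"dr":[[0,0,0]],"jaw":[160]}'|f
python3 -m jog '{"travel":[[-0.3,2.5,0]],"dr":[[0,0,0]],"jaw":[160]}'|f
python3 -m jog '{"travel":[[-0.3,2.5,0]],"dr":[[0,0,0]],"jaw":[160]}'|f
```

```text
13.45 s=-116.1 off=0.4 z=57.0 Fs=-2.2 Fx=-0.9 Fz=5.2 0.532
13.87 s=-90.9 off=0.3 z=57.0 Fs=-3.4 Fx=-0.8 Fz=5.2 0.532
14.28 s=-65.7 off=0.3 z=56.9 Fs=-2.2 Fx=-1.1 Fz=5.1 0.531
14.45 s=-55.6 off=0.4 z=57.0 Fs=-1.6 Fx=-1.4 Fz=6.1 0.53
14.53 s=-52.8 off=0.4 z=56.9 Fs=-1.5 Fx=-1.5 Fz=4.9 0.532
14.62 s=-50.5 off=0.3 z=56.9 Fs=-2.4 Fx=-1.5 Fz=5.7 0.529
14.7 s=-48.1 off=0.3 z=56.9 Fs=-2.0 Fx=-1.2 Fz=5.7 0.535
14.78 s=-45.6 off=0.3 z=57.0 Fs=-1.4 Fx=-1.8 Fz=5.7 0.532
14.87 s=-43.4 off=0.4 z=57.0 Fs=-4.8 Fx=-2.3 Fz=4.9 0.534
14.95 s=-41.3 off=0.3 z=57.0 Fs=-6.8 Fx=-2.7 Fz=5.1 0.534
15.03 s=-39.3 off=0.3 z=57.0 Fs=-8.4 Fx=-2.2 Fz=4.6 0.53
15.12 s=-37.3 off=0.4 z=57.0 Fs=-10.9 Fx=-2.6 Fz=3.6 0.534
15.2 s=-35.1 off=0.4 z=57.0 Fs=-11.6 Fx=-2.7 Fz=2.9 0.53
15.28 s=-32.8 off=0.4 z=57.0 Fs=-10.9 Fx=-2.4 Fz=4.5 0.531
15.37 s=-30.2 off=0.4 z=57.0 Fs=-10.0 Fx=-1.4 Fz=4.4 0.534
15.45 s=-27.7 off=0.3 z=57.0 Fs=-10.0 Fx=-2.2 Fz=3.8 0.531
15.53 s=-25.2 off=0.3 z=57.0 Fs=-10.0 Fx=-1.4 Fz=4.5 0.533
15.62 s=-22.6 off=0.3 z=57.0 Fs=-6.5 Fx=-1.6 Fz=4.0 0.529
15.7 s=-19.9 off=0.3 z=57.0 Fs=-10.0 Fx=-1.6 Fz=3.8 0.533
15.78 s=-17.1 off=0.4 z=57.0 Fs=-6.7 Fx=-1.7 Fz=4.5 0.534
15.87 s=-14.0 off=0.3 z=57.0 Fs=-5.4 Fx=-1.5 Fz=5.3 0.531
15.95 s=-11.1 off=0.3 z=57.0 Fs=-2.6 Fx=-1.2 Fz=5.1 0.532
16.03 s=-8.1 off=0.4 z=57.0 Fs=-1.5 Fx=-0.5 Fz=5.0 0.534
```

Both directions agree on a middle at a reading of about −27. Moving back onto it.

```bash
. ~/.f.sh
python3 -m jog '{"travel":[[0.3,-3,0],[0.4,-3,0],[0.3,-3,0],[0.3,-3,0]],"dr":[[0,0,0],[0,0,0],[0,0,0],[0,0,0]],"jaw":[160,160,160,160]}'|f
python3 -m jog '{"travel":[[0.3,-3,0],[0.3,-3,0],[0.2,-2,0],[0,0,0]],"dr":[[0,0,0],[0,0,0],[0,0,0],[0,0,0]],"jaw":[160,160,160,160]}'|f
```

```text
16.37 s=-17.3 off=0.3 z=57.0 Fs=10.3 Fx=-0.0 Fz=8.1 0.531
16.7 s=-25.9 off=0.3 z=57.0 Fs=3.2 Fx=-0.4 Fz=7.1 0.533
```

```bash
. ~/.f.sh
python3 -m jog '{"travel":[[0.1,-1.5,0],[0,0,0]],"dr":[[0,0,0],[0,0,0]],"jaw":[160,160]}'|f
python3 -m jog '{"travel":[[0,0,0],[0,0,0],[0,0,0],[0,0,0],[0,0,0]],"dr":[[0,0,0],[0,0,0],[0,0,0],[0,0,0],[0,0,0]],"jaw":[120,105,90,75,60]}'|f
python3 -m jog '{"travel":[[0,0,0],[0,0,0],[0,0,0],[0,0,0],[0,0,0]],"dr":[[0,0,0],[0,0,0],[0,0,0],[0,0,0],[0,0,0]],"jaw":[40,20,0,0,0]}'|f
python3 - <<'E'
from h import *
s=get_state();p,q=s["eef_pos"],s["tcp_rot"];print(p,q,s["opening"])
cv2.imwrite("pics/w2.png",cv2.cvtColor(read_camera("wrist"),cv2.COLOR_RGB2BGR))
E
```

```text
16.87 s=-27.2 off=0.3 z=57.0 Fs=6.8 Fx=0.4 Fz=6.9 0.532
17.28 s=-28.9 off=-0.9 z=55.6 Fs=-1.0 Fx=-0.5 Fz=-0.4 0.76
17.7 s=-29.1 off=-0.3 z=56.3 Fs=0.1 Fx=-0.2 Fz=-0.2 1.0
[ 0.5459673  -0.06860072  0.0563329 ] [ 9.98335333e-01  5.76763611e-02  3.12351027e-05 -9.43291184e-06] 1.000036845300759
```

View pics/w2.png

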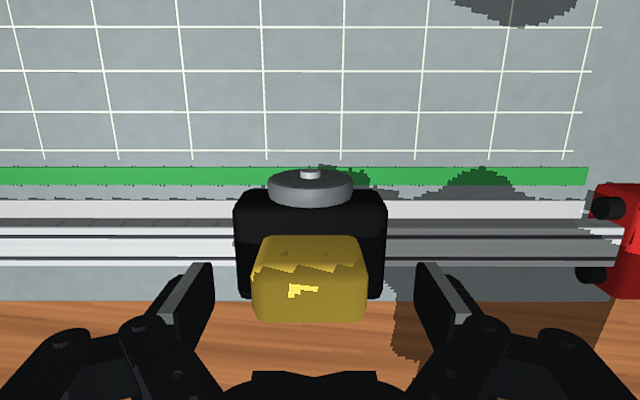

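The jaws are open with clear gaps on both sides. The grip centre is at column 310, against 314.5 when held. That is 1.8 mm toward blue of the TCP, so the head is at a reading of about −27.3, as wanted. Withdrawing straight up, then one last look.

```bash
. ~/.f.sh
python3 -m jog '{"travel":[[0,0,15],[0,0,25],[0,0,35],[0,0,40],[0,0,40]],"dr":[[0,0,0],[0,0,0],[0,0,0],[0,0,0],[0,0,0]],"jaw":[0,0,0,0,0]}'|f
python3 -m jog '{"travel":[[0,0,30],[0,0,10],[0,0,0],[0,0,0]],"dr":[[0,0,0],[0,0,0],[0,0,0],[0,0,0]],"jaw":[0,0,0,0]}'|f
python3 - <<'E'
from h import *
s=get_state();np.savez("w3.npz",p=s["eef_pos"],q=s["tcp_rot"]);print(s["eef_pos"],s["contact_force"])
cv2.imwrite("pics/w3.png",cv2.cvtColor(read_camera("wrist"),cv2.COLOR_RGB2BGR))
E
```

```text
18.17 s=-28.7 off=-1.1 z=212.3 Fs=-0.5 Fx=1.6 Fz=-0.3 0.998
18.5 s=-28.9 off=-0.7 z=250.6 Fs=0.1 Fx=-0.1 Fz=-0.5 1.002
[ 0.54560867 -0.06846879  0.25056765] [-0.06884965  0.05291852 -0.50093275]
```

View pics/w3.png

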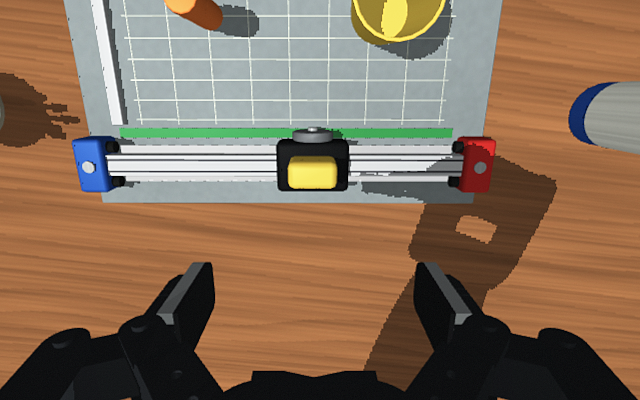

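The last picture shows the grip top centre at (312.5,177), the bolts at (89,168) and (480,168), and the jaws well clear. The cup and glue stick still stand, and the bottle and the jar's edge are upright beyond the ends.

Run:
```python
from h import *
d=np.load("w3.npz");W=lambda u,v,z:wray(u,v,z,d["p"],d["q"])[:2]
b,r,g=W(89,168,.047),W(480,168,.047),W(312.5,177,.086);e=(b-r)/np.linalg.norm(b-r)
s=(g-(b+r)/2)@e;print("slide",s)
if -.036<s<-.022: print(sign_off())
```

```text
slide -0.02865764023313907
the job is handed in; nothing more can be done
None
```

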